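Fetch the plaster mould from behind the pigment jars

TASK

Move the three pigment jars (red, yellow, green) off the drying board and stand them all in the blue side tray, then fetch the white plaster mould from behind them and set it flat in the middle of the batten frame on the grey casting board, its long side along the frame's long side. With the mould in place, put each jar back upright on the very spot where it stood at the start. Do not tip a jar over, and leave the small white cast in the tray and the clay cone on the drying board standing where they are.

Things in the scene. Friction and masses are not known exactly. Their poses are not given: they have to be found in the camera images.
- jar_red_mid (a point): pigment jar, white with red band and lid: upright cylinder, 42 mm across, 100 mm tall, about 150 g. Point at its centre, 50 mm above its underside; z up. Starts in the row of three (56 mm apart, any order) on the drying board, 6 mm in front (robot's side) of the mould; grip it 65 to 75 mm above its underside, across the row, so that the fingertips pass over the mould
- jar_yellow_mid (a point): pigment jar, white with yellow band and lid: upright cylinder, 42 mm across, 100 mm tall, about 150 g. Point at its centre, 50 mm above its underside; z up. Starts in the row of three (56 mm apart, any order) on the drying board, 6 mm in front (robot's side) of the mould; grip it 65 to 75 mm above its underside, across the row, so that the fingertips pass over the mould
- jar_green_mid (a point): pigment jar, white with green band and lid: upright cylinder, 42 mm across, 100 mm tall, about 150 g. Point at its centre, 50 mm above its underside; z up. Starts in the row of three (56 mm apart, any order) on the drying board, 6 mm in front (robot's side) of the mould; grip it 65 to 75 mm above its underside, across the row, so that the fingertips pass over the mould
- mould_mid (a point): half of a white plaster mould, an open trough 46 mm (x) by 130 mm (y, its long side) by 38 mm tall with 10 mm walls, about 280 g; turned half round it is the same. Point at its centre, 19 mm above its underside; z up. It lies behind the row of jars, parallel to it; grip it across its 46 mm width, for which the jars leave no finger room in front
- drying_board: fixed plywood board, 180 mm (x) by 220 mm (y) by 12 mm thick, with an 8 mm high and 12 mm wide strip along its two short edges (at y = +-104 mm); origin at the centre of its underside, x away from the robot, y along the row of jars. Jars and mould stand on it, 12 mm above the table
- side_tray_in (a point): centre of the inner floor of the fixed blue side tray, 180 mm (x) by 210 mm (y) outside, floor 4 mm above the table, rim 4 mm thick and 14 mm above the table; x away from the robot. The near part of its floor is free for the jars; the white cast stands in the far part (at least 35 mm beyond the middle)
- frame_mid (a point): centre of the batten frame, on the upper face of the fixed grey casting board (12 mm above the table; 200 mm x by 230 mm y). The frame is four light wooden battens, 16 mm high above the board, round an opening 116 mm (x) by 170 mm (y, its long side); small clay lumps sit at its corners
- cast_mid (a point): small white finished cast, a turned finial 44 mm across and 46 mm tall standing in the far part of the side tray; point at its centre, 23 mm above its underside; z up. To be left alone
- cone_mid (a point): small brown clay cone 30 mm across and 36 mm tall standing at the far edge of the drying board, 50 mm or more behind the mould's middle line; point at half its height, 18 mm above its underside; z up. To be left alone
Not all that is in view belongs to the job. There is more than one size of the part that bears mould_mid; the job needs the largest.

How it is judged:
By the outcome, as a careful person would: the job done as asked, in the order asked, and still so for the second after the job is handed in, with the robot touching nothing.
It also fails if it takes over 147 s, if anything falls off the work surface, if the arm or the gripper's body presses on something with over 40 N, if the wrist force passes 120 N, or if a joint passes its speed limit or range.

ROBOT

A 6-joint arm with a two-finger parallel gripper is mounted at the origin on the work surface. World frame = base frame: x ahead of the robot, y to its left, z up, the work surface at z = 0. Lengths are in m, angles in rad, forces in N, time in s.
With the tool pointing down it reaches from about 0.2 to 0.875 m from the base axis. Payload 3.4 kg.
Tool frame: the origin (TCP) lies at the very end of the fingers, on their centre line; the grasp point (between the pads) lies 19 mm behind it; z points along the fingers, y is the line along which they close (so a half turn about z gives the same grasp; the last joint's range is limited). The gripper opens to 94 mm and grips with 3 to 60 N. Pads are 16 mm wide; open, the fingers measure 119 mm over their backs; the gripper's body (75 mm by 177 mm) begins 78 mm behind the grasp point.
Start: joints at [1.059, 0.276, 1.505, -0, 1.361, -0.121], TCP at [0.219, 0.532, 0.205] pointing down, gripper open.
Joint ranges: [-2.89, 2.89], [-0.75, 2.08], [0.22, 2.7], [-1.18, 4.32], [0.11, 2.71], [-2.7, 2.7]. Speed limits (rad/s): [2.57, 2.57, 3.14, 3.14, 3.14, 3.14].

INTERFACE

Orientations are given as a 3x3 rotation matrix whose columns are the frame's x, y, z axes.
In Python, from station import observe, get_image, order gives the robot as it stands.
- The arm moves only by the tool move_arm, never from a script. Its argument "motion" is a list of rows, each a list of 7 numbers: the turn, a rotation vector about the world's x, y, z in rad, then the shift along the world's x, y, z in m, then the opening, from 0 (shut) to 1 (fully open). In form: [[wx, wy, wz, dx, dy, dz, fingers], ...]. A call has 1 to 12 rows; each row shifts and turns the commanded pose from where the row before left it; what a row does not reach is not made up. A row lasts 1/10 s, in which the tool goes at most 50 mm and 8.59 degrees, less where a joint would pass 70% of its speed; a pose out of reach is approached as far as the arm can. A call with a gripper value outside its range is refused whole. The fingers move at their own pace and stop on an object; "force" is the grip in N (left out, the last holds). Time passes only in rows, so rows that do not move let the fingers close. It gives the time, the measured TCP pose, the force, the opening and the grip force at its end, in the units of the state.
- observe(): the state, without advancing time (a new reading comes with each control period).
- get_image(name): name is "scene" or "side" or "wrist"; returns a dict with "img" (420x560x3 uint8, red, green, blue), "range_z" (420x560 float32, m along the optical axis (not along the pixel's ray), 0 where there is no reading), "mtx" (3x3 intrinsics, pixels), "k1" (the pictures are not rectified: a ray, as slopes to the right and down, at radius r is drawn at 1 + k1 r^2 times it, then the intrinsics apply), "position" and "rotation" of the camera in the world. Camera axes: x right, y up, looking along -z (the intrinsics and any distortion apply to the point x, -y, -z); pixel columns grow to the right and rows downward; lengths in m; the calibration is good to about 2 mm. A picture is of the moment at which its call begins.
- order.hand_in(): hands the job in; it is judged then, once.
The state is a dict: "time": time; "q": joint angles; "joint_vel": joint speeds; "effort": joint torques, N m; "eef_pos": TCP position; "ee_rot": TCP orientation; "force": force on the tool from outside, world axes, zero at the start; "moment": the same for the moment, N m; "gripper_width": finger opening in m; "grasp_force": force on a finger pad.
Only numpy, scipy, OpenCV 4.12 (cv2) and the standard library are available. Lean on these libraries where they do the work, as an engineer would, in place of code of your own. Each camera call takes 0.05 s, during which the arm holds its last target. There are 200 camera calls.

## Working session

There is one attempt and no reset: what is moved stays moved. The work goes in short steps, Python scripts to look and compute and a tool call to move; the robot and the scene stay as the last step left them, time stands still between calls to the robot, and variables do not carry over. Pictures are saved under pics/ and viewed, at most 14 in all, crops included, and the job is handed in when it is done.

Besides the shell and the picture viewer there is one more tool, called after "Emit:" as name(argument=value, ...), one argument or row to a line, values as JSON. move_arm: Moves the arm, as the interface text tells. Its arguments: {"type":"object","properties":{"motion":{"type":"array"},"force":{"type":"number"}},"required":["motion"]}

```bash
mkdir -p pics; cat > h.py <<'E'
import numpy as np, cv2
from station import observe, get_image, order
def save(im,n): cv2.imwrite(f'pics/{n}.png',cv2.cvtColor(im,cv2.COLOR_RGB2BGR))
def cloud(d):
    "world point per pixel from the depth image"
    H,W=d['range_z'].shape
    u,v=np.meshgrid(np.arange(W),np.arange(H))
    s=slopes(d,np.stack([u,v],-1).reshape(-1,2)).reshape(H,W,2)
    z=d['range_z']
    c=np.stack([s[...,0]*z,-s[...,1]*z,-z],-1)
    P=c@np.array(d['rotation']).T+np.array(d['position']); P[z==0]=np.nan
    return P
def slopes(d,px):
    K=np.array(d['mtx'],float)
    return cv2.undistortPoints(np.asarray(px,float).reshape(-1,1,2),K,np.array([d['k1'],0,0,0.])).reshape(-1,2)
def onplane(d,px,h):
    s=slopes(d,px); r=np.c_[s[:,0],-s[:,1],-np.ones(len(s))]@np.array(d['rotation']).T
    p=np.array(d['position']); return p+r*((h-p[2])/r[:,2])[:,None]
E
python3 - <<'E'
from h import *
import pickle
D={n:get_image(n) for n in('scene','side','wrist')}
pickle.dump(D,open('d0.pkl','wb'))
for n,d in D.items(): save(d['img'],n+'0'); print(n,d['position'],d['rotation'],d['k1'])
print(observe())
E
ls
```

```text
scene [1.26787911 0.35659522 0.86331274] [[-0.38806836 -0.62923262  0.67340126]
 [ 0.92158275 -0.25749043  0.2904891 ]
 [-0.00939084  0.73332461  0.67981382]] -0.0067717415174296846
side [ 0.27844962 -0.81498557  0.61390214] [[ 9.64242890e-01  1.39110364e-01 -2.25574723e-01]
 [-2.65019713e-01  5.07574534e-01 -8.19836962e-01]
 [ 4.48166404e-04  8.50303710e-01  5.26292124e-01]] -0.04654753347768506
wrist [0.1567472  0.55551038 0.38329479] [[ 0.3811053  -0.89903879 -0.21561078]
 [ 0.92453111  0.37034672  0.08991962]
 [-0.00099048 -0.23360772  0.97233042]] -0.10140956044956938
{'time': 0.15, 'q': array([ 1.05898468e+00,  2.76431230e-01,  1.50579311e+00, -4.02277646e-05,
        1.36071289e+00, -1.21032028e-01]), 'joint_vel': array([-0.00159869, -0.00144566, -0.00263819, -0.00098968, -0.00174445,
        0.00211285]), 'effort': array([ 6.91165515e-04, -4.04927731e+01, -2.37431663e+01,  7.01503130e-02,
        3.14238179e-02, -7.30312399e-05]), 'eef_pos': array([0.21885588, 0.53127519, 0.20483362]), 'ee_rot': array([[-9.24615543e-01,  3.80901178e-01, -6.24213788e-04],
       [ 3.80901670e-01,  9.24614784e-01, -1.19154774e-03],
       [ 1.23295360e-04, -1.33948763e-03, -9.99999095e-01]]), 'force': array([-0.67459309,  0.21964073,  0.76789795]), 'moment': array([0.00865345, 0.01352234, 0.00688744]), 'grasp_force': 0.0, 'gripper_width': 0.09390901339302905}
d0.pkl
h.py
pics
```

View pics/scene0.png

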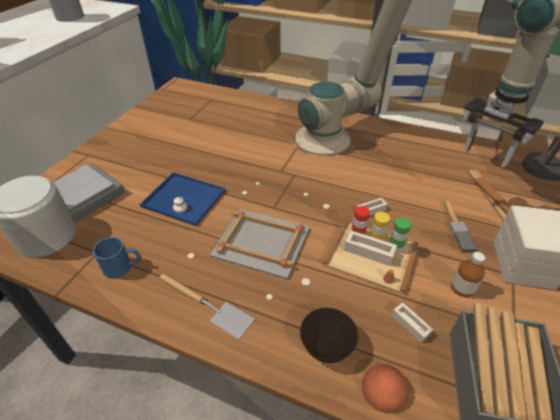

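View pics/side0.png

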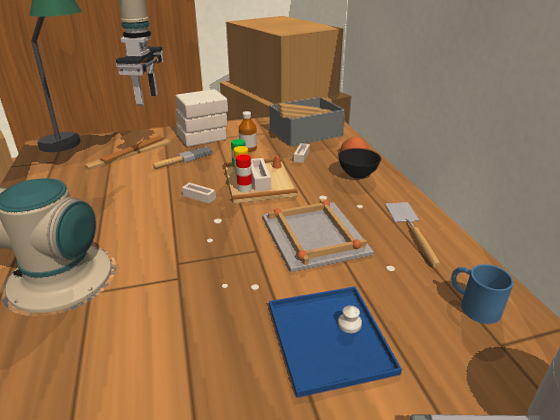

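The scene picture shows red, yellow and green jars at (361,218), (381,225) and (401,232). The cone is at (388,275), the frame at (261,238), the tray at (183,197) and the cast at (180,204).
There are three mould candidates: (370,247) on the board right behind the jars, (372,207) in front on the table, and (412,321) on the table beyond. (370,247) is the largest and is on the drying board, so it fits.

```bash
cat > m.py <<'E'
from h import *
import pickle
D=pickle.load(open('d0.pkl','rb'))
np.set_printoptions(precision=4,suppress=True)
def rect(P):
    (c,s,a)=cv2.minAreaRect((P[:,:2]*1000).astype(np.float32)); return np.round(c,1),np.round(s,1),round(a,1)
boxes={'scene':dict(mould=(335,225,405,275),m2=(355,195,390,215),m3=(388,300,438,345),jars=(345,200,415,250),cone=(378,265,398,285),frame=(205,200,320,280),tray=(130,170,230,230),cast=(168,192,192,215),board=(320,215,425,295)),
'side':dict(mould=(245,155,275,195),m2=(180,182,218,203),m3=(292,142,314,164),jars=(228,136,256,195),cone=(270,154,284,170),frame=(255,195,375,270),tray=(262,285,405,392),cast=(334,300,366,335),board=(220,150,302,203))}
for n in('scene','side'):
    d=D[n];P=cloud(d);hsv=cv2.cvtColor(d['img'],cv2.COLOR_RGB2HSV);h,s,v=[hsv[...,i].astype(int) for i in range(3)]
    def sel(k,m):
        x0,y0,x1,y1=boxes[n][k];M=np.zeros(h.shape,bool);M[y0:y1,x0:x1]=1
        return P[M&m&np.isfinite(P[...,2])]
    z=P[...,2]
    print('##',n)
    for k,lo,hi in(('mould',.045,.056),('m2',.02,.06),('m3',.02,.06)):
        q=sel(k,(s<70)&(v>110)&(z>lo)&(z<hi)); print(k,len(q),rect(q),np.percentile(q[:,2],[5,50,95]))
    for k,m in(('red',((h<6)|(h>172))),('yellow',(h>18)&(h<32)),('green',(h>45)&(h<85))):
        q=sel('jars',m&(s>130)&(z>.108)&(z<.118)); print(k,len(q),rect(q),q.mean(0),cv2.minEnclosingCircle((q[:,:2]*1000).astype(np.float32)))
    q=sel('cone',(z>.016)&(z<.06)); print('cone',len(q),rect(q),q[:,2].max())
    q=sel('cast',(s<90)&(v>120)&(z>.01)); print('cast',len(q),rect(q),q[:,2].max())
    q=sel('tray',(h>100)&(h<125)&(s>120)&(z<.02)); print('tray',len(q),rect(q),np.percentile(q[:,2],[5,50,95]))
    q=sel('frame',(z>.024)&(z<.0305)&(s>70)); print('frame',len(q),rect(q))
    q=sel('frame',(z>.008)&(z<.016)&(s<60)); print('grey board',len(q),rect(q))
    q=sel('board',(z>.008)&(z<.0225)&(s>50)); print('dry',len(q),rect(q))
d=D['scene']; save(np.vstack([cv2.resize(d['img'][185:290,200:430],None,fx=3,fy=3)]),'crop0')
E
python3 m.py
```

```text
## scene
mould 397 (array([508.1, 300.7]), array([130.5,  51.1]), 87.6) [0.0456 0.0484 0.051 ]
m2 114 (array([322.1, 271.2]), array([36.2, 76.9]), 45.2) [0.0209 0.0246 0.0275]
m3 322 (array([684.2, 446.8]), array([91.8, 35. ]), 58.8) [0.0209 0.0243 0.0271]
red 116 (array([457.8, 256. ]), array([39.5, 36.7]), 31.9) [0.4585 0.2571 0.1109] ((456.8022766113281, 255.9296417236328), 21.180030822753906)
yellow 127 (array([460.5, 311.6]), array([39.3, 38.1]), 20.8) [0.462  0.3116 0.1107] ((460.3524169921875, 311.129150390625), 21.755311965942383)
green 44 (array([464.9, 367.9]), array([27.1, 26. ]), 8.0) [0.4663 0.3658 0.1106] ((464.58062744140625, 366.49237060546875), 15.357364654541016)
cone 101 (array([581.9, 370. ]), array([25.1, 20.1]), 86.9) 0.04731807476470917
cast 147 (array([ 554.3, -288.7]), array([33.2, 40.9]), 38.5) 0.049470301406030814
tray 1956 (array([ 504.4, -309.3]), array([211.8, 183.5]), 88.7) [0.0011 0.0041 0.0123]
frame 720 (array([578.8,   3.6]), array([169.3, 215.3]), 7.7)
grey board 2706 (array([580.6,   4.7]), array([201. , 229.6]), 2.6)
dry 2585 (array([508.7, 308.6
[... 456 characters left out ...]
39.4]), array([98.2, 37.1]), 82.3) [0.4587 0.3096 0.1122] ((463.4359130859375, 339.4318542480469), 49.470489501953125)
green 72 (array([459.6, 363. ]), array([35.7, 40.5]), 22.3) [0.4598 0.3605 0.1123] ((460.0068359375, 363.4735107421875), 20.511215209960938)
cone 98 (array([579.8, 385.7]), array([61.7, 35. ]), 75.0) 0.050599603714067354
cast 425 (array([ 565.4, -286.1]), array([81.1, 39.8]), 25.7) 0.049901201696764486
tray 8899 (array([ 502.3, -309.3]), array([213. , 180.4]), 88.4) [0.0024 0.0044 0.0137]
frame 896 (array([578.5,   3.1]), array([165.2, 218.2]), 7.0)
grey board 2991 (array([578.7,   2.2]), array([200. , 231.7]), 2.7)
dry 1365 (array([531.7, 344.1]), array([333., 243.]), 75.3)
```

View pics/crop0.png

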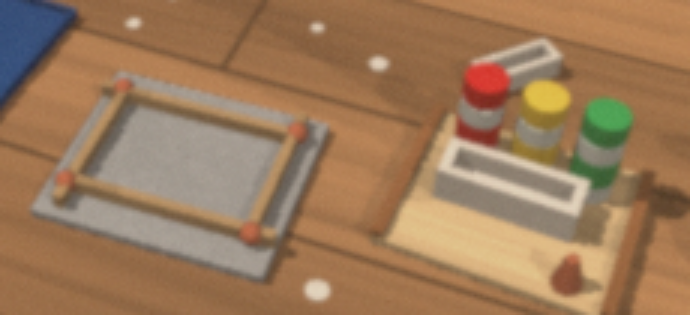

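The crop confirms it: the large trough stands on the drying board behind the red, yellow and green jars. The other two are under 95 mm long. Moving above the board for a wrist close-up.

Emit:
move_arm(
  motion=[
    [0,0,-0.1366,0.0284,-0.0229,0.005,1],
    [0,0,-0.1366,0.0284,-0.0229,0.005,1],
    [0,0,-0.1366,0.0284,-0.0229,0.005,1],
    [0,0,-0.1366,0.0284,-0.0229,0.005,1],
    [0,0,-0.1366,0.0284,-0.0229,0.005,1],
    [0,0,-0.1366,0.0284,-0.0229,0.005,1],
    [0,0,-0.1366,0.0284,-0.0229,0.005,1],
    [0,0,-0.1366,0.0284,-0.0229,0.005,1],
    [0,0,-0.1366,0.0284,-0.0229,0.005,1],
    [0,0,0,0,0,0,1],
    [0,0,0,0,0,0,1],
  ],
  force=20,
)

```text
time: 1.25
eef_pos: [0.4748, 0.3251, 0.25]
ee_rot: [[0.05, 0.999, -0.001], [0.999, -0.05, 0.0], [-0.0, -0.001, -1.0]]
force: [-0.5, -0.0, 0.1]
gripper_width: 0.0941
grasp_force: 0.0
```

```bash
python3 - <<'E'
from h import *
import pickle
np.set_printoptions(precision=4,suppress=True)
s=observe();print(s['time'],s['eef_pos'],s['ee_rot'])
d=get_image('wrist');pickle.dump(d,open('w1.pkl','wb'));save(d['img'],'wrist1');print(d['position'])
D=pickle.load(open('d0.pkl','rb'))
for n,b in(('scene',(205,200,320,280)),('side',(255,195,375,270))):
    d=D[n];P=cloud(d);hsv=cv2.cvtColor(d['img'],cv2.COLOR_RGB2HSV);x0,y0,x1,y1=b
    M=np.zeros(P.shape[:2],bool);M[y0:y1,x0:x1]=1;z=P[...,2]
    q=P[M&(z>.033)&(z<.05)&(hsv[...,1]>90)]*1000   # lumps
    _,l,c=cv2.kmeans(q[:,:2].astype(np.float32),4,None,(3,50,.1),10,cv2.KMEANS_PP_CENTERS) if len(q)>8 else (0,0,0)
    print(n,'lumps',len(q),c)
    q=P[M&(z>.025)&(z<.030)&(hsv[...,1]>70)]*1000; c0=np.array([578.6,3.3])
    th=np.deg2rad(5);R=np.array([[np.cos(th),-np.sin(th)],[np.sin(th),np.cos(th)]])
    L=(q[:,:2]-c0)@R
    for k,m in(('x+',(L[:,0]>50)&(abs(L[:,1])<75)),('x-',(L[:,0]<-50)&(abs(L[:,1])<75)),('y+',(L[:,1]>75)&(abs(L[:,0])<48)),('y-',(L[:,1]<-75)&(abs(L[:,0])<48))):
        vx,vy,px,py=cv2.fitLine(L[m].astype(np.float32),cv2.DIST_HUBER,0,.1,.01).ravel()
        o=px-vx/vy*py if k[0]=='x' else py-vy/vx*px
        print(k,m.sum(),'offset',round(float(o),1),'angle',round(5+np.rad2deg(np.arctan(-vx/vy if k[0]=='x' else vy/vx)),2))
E
```

```text
1.25 [0.4748 0.3251 0.25  ] [[ 0.0501  0.9987 -0.0012]
 [ 0.9987 -0.0501  0.0001]
 [-0.     -0.0012 -1.    ]]
[0.4786 0.3908 0.4286]
scene lumps 26 [[511.9731  95.0821]
 [653.0367 -83.2134]
 [518.8753 -89.4667]
 [643.353   98.5799]]
x+ 164 offset 64.1 angle 2.48
x- 134 offset -62.4 angle 2.34
y+ 89 offset 90.3 angle 1.9
y- 83 offset -89.1 angle 1.19
side lumps 43 [[516.8382 -91.4036]
 [508.0987  91.0158]
 [649.8351 -85.8785]
 [642.3062  97.1028]]
x+ 149 offset 62.9 angle 2.88
x- 158 offset -63.1 angle 1.73
y+ 110 offset 88.7 angle 2.22
y- 152 offset -91.6 angle 2.6
```

View pics/wrist1.png

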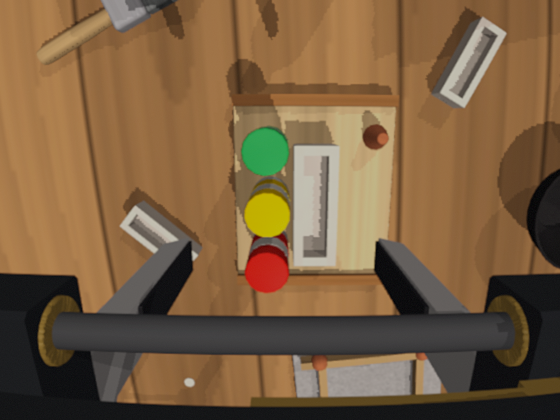

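The wrist view looks straight down: green lid (265,151), yellow (267,214), red (267,268), mould (316,205), and the cone at (376,137), well clear of the mould.

```bash
python3 - <<'E'
from h import *
import pickle
np.set_printoptions(precision=1,suppress=True)
d=pickle.load(open('w1.pkl','rb'));P=cloud(d);hsv=cv2.cvtColor(d['img'],cv2.COLOR_RGB2HSV);h,s,v=[hsv[...,i].astype(int) for i in range(3)]
z=P[...,2];roi=np.zeros(z.shape,bool);roi[115:300,225:350]=1
for k,m in(('red',((h<6)|(h>172))),('yellow',(h>18)&(h<32)),('green',(h>45)&(h<85))):
    M=(roi&m&(s>140)&(z>.106)&(z<.12)).astype(np.uint8)
    cs=max(cv2.findContours(M,0,1)[0],key=cv2.contourArea)[:,0,:]
    q=onplane(d,cs,.112)[:,:2]*1000
    (c,r)=cv2.minEnclosingCircle(q.astype(np.float32)); e=cv2.fitEllipse(q.astype(np.float32))
    print(k,M.sum(),np.array(c),r,np.array(e[0]),e[1],'z',np.nanmedian(z[M>0]))
M=(roi&(s<60)&(v>100)&(z>.044)&(z<.058)).astype(np.uint8)
M=cv2.morphologyEx(M,cv2.MORPH_OPEN,np.ones((3,3)))
cs=max(cv2.findContours(M,0,1)[0],key=cv2.contourArea)[:,0,:]
q=onplane(d,cs,.050)[:,:2]*1000; print('mould',cv2.minAreaRect(q.astype(np.float32)),'z',np.nanmedian(z[M>0]))
roi[:]=0;roi[90:285,225:405]=1
M=(roi&(z>.009)&(z<.024)).astype(np.uint8);M=cv2.morphologyEx(M,cv2.MORPH_OPEN,np.ones((5,5)))
q=P[M>0][:,:2]*1000;print('board',cv2.minAreaRect(q.astype(np.float32)))
E
```

```text
red 1437 [456.1 257.1] 21.05809211730957 [456.3 257. ] (39.25706100463867, 40.86235427856445) z 0.1111767588594505
yellow 1651 [460.1 311.3] 20.73740005493164 [460.1 311.3] (40.254024505615234, 40.59822463989258) z 0.11116042478864224
green 1731 [461.4 366.4] 20.297134399414062 [461.4 366.4] (38.53443908691406, 39.619632720947266) z 0.11122936777906162
mould ((507.4521484375, 300.7121887207031), (129.68731689453125, 45.191768646240234), 87.13408660888672) z 0.049243476970142586
board ((508.77557373046875, 307.68621826171875), (220.69956970214844, 180.21670532226562), 87.114990234375)
```

Emit:
move_arm(
  motion=[
    [0,0,0,-0.0043,0.014,-0.033,1],
    [0,0,0,-0.0044,0.014,-0.033,1],
    [0,0,0,-0.0044,0.014,-0.034,1],
    [0,0,0,0,0,-0.035,1],
    [0,0,0,0,0,-0.032,1],
    [0,0,0,0,0,-0.02,1],
    [0,0,0,0,0,0,1],
    [0,0,0,0,0,0,0],
    [0,0,0,0,0,0,0],
    [0,0,0,0,0,0,0],
    [0,0,0,0,0,0,0],
    [0,0,0,0,0,0,0],
  ],
  force=20,
)

```text
time: 2.5
eef_pos: [0.4619, 0.3677, 0.0642]
ee_rot: [[0.049, 0.999, 0.001], [0.999, -0.049, 0.001], [0.001, 0.001, -1.0]]
force: [-0.5, 0.8, -0.7]
gripper_width: 0.0576
grasp_force: 0.0
```

Emit:
move_arm(
  motion=[
    [0,0,0,0,0,0,0],
    [0,0,0,0,0,0,0],
    [0,0,0,0,0,0,0],
  ],
)

```text
time: 2.8
eef_pos: [0.4616, 0.3675, 0.0636]
ee_rot: [[0.05, 0.999, 0.0], [0.999, -0.05, -0.0], [0.0, 0.0, -1.0]]
force: [0.2, -0.2, 1.6]
gripper_width: 0.0423
grasp_force: 20.0
```

Emit:
move_arm(
  motion=[
    [0,0,0,0,0,0.02,0],
    [0,0,0,0,0,0.04,0],
    [0,0,0,0,0,0.045,0],
    [0,0,0,0,0,0.045,0],
    [0,0,0,0,-0.02,0.035,0],
    [0,0,0,0,-0.04,0,0],
    [0,0,0,0,-0.04,0,0],
    [0,0,0,0,-0.04,0,0],
    [0,0,0,0,-0.04,0,0],
    [0,0,0,0,-0.04,0,0],
    [0,0,0,0,-0.04,0,0],
    [0,0,0,0,-0.04,0,0],
  ],
)

```text
time: 4.0
eef_pos: [0.4609, 0.066, 0.2482]
ee_rot: [[0.049, 0.999, -0.0], [0.999, -0.049, -0.0], [-0.0, -0.0, -1.0]]
force: [0.6, -0.2, -1.7]
gripper_width: 0.0421
grasp_force: 20.0
```

Emit:
move_arm(
  motion=[
    [0,0,0,0,-0.04,0,0],
    [0,0,0,0,-0.04,0,0],
    [0,0,0,0,-0.04,0,0],
    [0,0,0,0,-0.04,0,0],
    [0,0,0,0,-0.04,0,0],
    [0,0,0,0,-0.04,0,0],
    [0,0,0,0,-0.04,-0.03,0],
    [0,0,0,0,-0.04,-0.03,0],
    [0,0,0,0,0,-0.04,0],
    [0,0,0,0,0,-0.04,0],
    [0,0,0,0,0,-0.03,0],
    [0,0,0,0,0,0,0],
  ],
)

```text
time: 5.2
eef_pos: [0.4579, -0.2501, 0.0742]
ee_rot: [[0.05, 0.999, -0.009], [0.999, -0.05, 0.006], [0.006, -0.009, -1.0]]
force: [-0.5, 0.9, -0.8]
gripper_width: 0.0422
grasp_force: 20.0
```

Emit:
move_arm(
  motion=[
    [0,0,0,0,0,0,0],
    [0,0,0,0,0,-0.01,0],
    [0,0,0,0,0,0,0],
    [0,0,0,0,0,0,0],
  ],
)

```text
time: 5.6
eef_pos: [0.4621, -0.2526, 0.0694]
ee_rot: [[0.049, 0.999, 0.001], [0.999, -0.049, -0.001], [-0.001, 0.001, -1.0]]
force: [-0.2, -0.5, -1.9]
gripper_width: 0.0418
grasp_force: 20.0
```

Emit:
move_arm(
  motion=[
    [0,0,0,0,0,-0.006,0],
    [0,0,0,0,0,-0.006,0],
    [0,0,0,0,0,-0.001,0],
    [0,0,0,0,0,0,0],
    [0,0,0,0,0,0,0],
  ],
)

```text
time: 6.1
eef_pos: [0.4615, -0.2523, 0.0555]
ee_rot: [[0.049, 0.999, -0.0], [0.999, -0.049, 0.0], [0.0, -0.0, -1.0]]
force: [-0.7, -0.3, 0.3]
gripper_width: 0.0417
grasp_force: 20.0
```

Emit:
move_arm(
  motion=[
    [0,0,0,0,0,0,0.8],
    [0,0,0,0,0,0,0.8],
    [0,0,0,0,0,0,0.8],
    [0,0,0,0,0,0,0.8],
    [0,0,0,0,0,0,0.8],
    [0,0,0,0,0,0,0.8],
  ],
)

```text
time: 6.7
eef_pos: [0.4616, -0.2524, 0.0555]
ee_rot: [[0.049, 0.999, 0.0], [0.999, -0.049, -0.0], [-0.0, 0.0, -1.0]]
force: [1.3, -0.7, -0.7]
gripper_width: 0.0755
grasp_force: 0.0
```

Emit:
move_arm(
  motion=[
    [0,0,0,0,0,0.035,1],
    [0,0,0,0,0,0.035,1],
    [0,0,0,0,0,0.03,1],
    [0,0,0,-0.0003,0.047,0,1],
    [0,0,0,-0.0003,0.047,0,1],
    [0,0,0,-0.0003,0.047,0,1],
    [0,0,0,-0.0003,0.047,0,1],
    [0,0,0,-0.0003,0.047,0,1],
    [0,0,0,-0.0003,0.047,0,1],
    [0,0,0,-0.0003,0.047,0,1],
    [0,0,0,-0.0003,0.047,0,1],
    [0,0,0,-0.0003,0.047,0,1],
  ],
)

```text
time: 7.9
eef_pos: [0.4585, 0.1725, 0.1557]
ee_rot: [[0.049, 0.999, 0.001], [0.999, -0.049, -0.0], [0.0, 0.001, -1.0]]
force: [0.4, 0.4, 0.3]
gripper_width: 0.0941
grasp_force: 0.0
```

Emit:
move_arm(
  motion=[
    [0,0,0,0,0.047,0,1],
    [0,0,0,0,0.047,0,1],
    [0,0,0,0,0.0466,0,1],
    [0,0,0,0,0,0,1],
    [0,0,0,0,0,0,1],
    [0,0,0,0,0,0,1],
  ],
)

```text
time: 8.5
eef_pos: [0.4586, 0.31, 0.1553]
ee_rot: [[0.05, 0.999, -0.001], [0.999, -0.05, -0.001], [-0.001, -0.001, -1.0]]
force: [-0.3, 1.0, -0.1]
gripper_width: 0.0939
grasp_force: 0.0
```

Emit:
move_arm(
  motion=[
    [0,0,0,0,0.001,-0.035,1],
    [0,0,0,0,0,-0.035,1],
    [0,0,0,0,0,-0.0225,1],
    [0,0,0,0,0,0,1],
    [0,0,0,0,0,0,1],
  ],
)

```text
time: 9.0
eef_pos: [0.4593, 0.311, 0.0635]
ee_rot: [[0.051, 0.999, 0.0], [0.999, -0.051, -0.0], [-0.0, 0.0, -1.0]]
force: [0.0, -0.5, 0.1]
gripper_width: 0.0942
grasp_force: 0.0
```

Emit:
move_arm(
  motion=[
    [0,0,0,0,0,0,0],
    [0,0,0,0,0,0,0],
    [0,0,0,0,0,0,0],
    [0,0,0,0,0,0,0],
    [0,0,0,0,0,0,0],
    [0,0,0,0,0,0,0],
    [0,0,0,0,0,0,0],
    [0,0,0,0,0,0,0],
    [0,0,0,0,0,0,0],
  ],
)

```text
time: 9.9
eef_pos: [0.4589, 0.3123, 0.063]
ee_rot: [[0.049, 0.999, 0.0], [0.999, -0.049, 0.0], [0.0, 0.0, -1.0]]
force: [1.2, 0.4, 0.3]
gripper_width: 0.0416
grasp_force: 20.0
```

Emit:
move_arm(
  motion=[
    [0,0,0,0,0,0.02,0],
    [0,0,0,0,0,0.04,0],
    [0,0,0,0,0,0.045,0],
    [0,0,0,0,0,0.045,0],
    [0,0,0,0,-0.02,0.035,0],
    [0,0,0,0,-0.04,0,0],
    [0,0,0,0,-0.04,0,0],
    [0,0,0,0,-0.04,0,0],
    [0,0,0,0,-0.04,0,0],
    [0,0,0,0,-0.04,0,0],
    [0,0,0,0,-0.04,0,0],
    [0,0,0,0,-0.04,0,0],
  ],
)

```text
time: 11.1
eef_pos: [0.4582, 0.0107, 0.2477]
ee_rot: [[0.049, 0.999, -0.0], [0.999, -0.049, 0.0], [0.0, -0.0, -1.0]]
force: [0.2, 0.4, -0.4]
gripper_width: 0.0413
grasp_force: 20.0
```

Emit:
move_arm(
  motion=[
    [0,0,0,0,-0.04,0,0],
    [0,0,0,0,-0.04,0,0],
    [0,0,0,0,-0.04,0,0],
    [0,0,0,0,-0.04,0,0],
    [0,0,0,0,-0.04,0,0],
    [0,0,0,0,-0.04,0,0],
    [0,0,0,0,-0.04,0,0],
    [0,0,0,0,-0.04,0,0],
    [0,0,0,0,0,0,0],
    [0,0,0,0,0,0,0],
  ],
)

```text
time: 12.1
eef_pos: [0.4583, -0.308, 0.247]
ee_rot: [[0.051, 0.999, -0.001], [0.999, -0.051, 0.002], [0.002, -0.002, -1.0]]
force: [-0.6, 0.7, -1.6]
gripper_width: 0.0416
grasp_force: 20.0
```

Emit:
move_arm(
  motion=[
    [0,0,0,0,0,-0.04,0],
    [0,0,0,0,0,-0.045,0],
    [0,0,0,0,0,-0.045,0],
    [0,0,0,0,0,-0.03,0],
    [0,0,0,0,0,-0.015,0],
    [0,0,0,0,0,-0.006,0],
    [0,0,0,0,0,-0.006,0],
    [0,0,0,0,0,-0.006,0],
    [0,0,0,0,0,0,0],
    [0,0,0,0,0,0,0],
  ],
)

```text
time: 13.1
eef_pos: [0.4592, -0.308, 0.0557]
ee_rot: [[0.049, 0.999, 0.001], [0.999, -0.049, -0.001], [-0.001, 0.001, -1.0]]
force: [-0.3, 0.2, -1.8]
gripper_width: 0.0415
grasp_force: 20.0
```

Emit:
move_arm(
  motion=[
    [0,0,0,0,0,0,0.8],
    [0,0,0,0,0,0,0.8],
    [0,0,0,0,0,0,0.8],
    [0,0,0,0,0,0,0.8],
    [0,0,0,0,0,0,0.8],
    [0,0,0,0,0,0,0.8],
  ],
)

```text
time: 13.7
eef_pos: [0.4588, -0.3078, 0.055]
ee_rot: [[0.049, 0.999, 0.0], [0.999, -0.049, 0.0], [0.0, 0.0, -1.0]]
force: [-0.1, 0.3, -0.5]
gripper_width: 0.0753
grasp_force: 0.0
```

Emit:
move_arm(
  motion=[
    [0,0,0,0,0,0.035,1],
    [0,0,0,0,0,0.035,1],
    [0,0,0,0,0,0.03,1],
    [0,0,0,-0.0003,0.047,0,1],
    [0,0,0,-0.0003,0.047,0,1],
    [0,0,0,-0.0003,0.047,0,1],
    [0,0,0,-0.0003,0.047,0,1],
    [0,0,0,-0.0003,0.047,0,1],
    [0,0,0,-0.0003,0.047,0,1],
    [0,0,0,-0.0003,0.047,0,1],
    [0,0,0,-0.0003,0.047,0,1],
    [0,0,0,-0.0003,0.047,0,1],
  ],
)

```text
time: 14.9
eef_pos: [0.4558, 0.117, 0.1552]
ee_rot: [[0.049, 0.999, 0.001], [0.999, -0.049, -0.0], [0.0, 0.001, -1.0]]
force: [0.7, -0.1, 0.4]
gripper_width: 0.0938
grasp_force: 0.0
```

Emit:
move_arm(
  motion=[
    [0,0,0,0,0.047,0,1],
    [0,0,0,0,0.047,0,1],
    [0,0,0,0,0.047,0,1],
    [0,0,0,0,0,0,1],
    [0,0,0,0,0,0,1],
    [0,0,0,0,0,0,1],
    [0,0,0,0,0,0,1],
  ],
)

```text
time: 15.6
eef_pos: [0.4562, 0.2547, 0.155]
ee_rot: [[0.051, 0.999, -0.0], [0.999, -0.051, -0.001], [-0.001, -0.0, -1.0]]
force: [1.1, 0.4, 0.7]
gripper_width: 0.0941
grasp_force: 0.0
```

Emit:
move_arm(
  motion=[
    [0,0,0,0,0,-0.035,1],
    [0,0,0,0,0,-0.035,1],
    [0,0,0,0,0,-0.022,1],
    [0,0,0,0,0,0,1],
    [0,0,0,0,0,0,1],
  ],
)

```text
time: 16.1
eef_pos: [0.4567, 0.2553, 0.0634]
ee_rot: [[0.051, 0.999, 0.0], [0.999, -0.051, -0.0], [-0.0, 0.0, -1.0]]
force: [0.5, 0.7, 1.0]
gripper_width: 0.0941
grasp_force: 0.0
```

Emit:
move_arm(
  motion=[
    [0,0,0,0,0,0,0],
    [0,0,0,0,0,0,0],
    [0,0,0,0,0,0,0],
    [0,0,0,0,0,0,0],
    [0,0,0,0,0,0,0],
    [0,0,0,0,0,0,0],
    [0,0,0,0,0,0,0],
    [0,0,0,0,0,0,0],
    [0,0,0,0,0,0,0],
  ],
)

```text
time: 17.0
eef_pos: [0.4561, 0.2562, 0.063]
ee_rot: [[0.049, 0.999, -0.0], [0.999, -0.049, -0.0], [-0.0, -0.0, -1.0]]
force: [0.9, 0.9, 0.6]
gripper_width: 0.0418
grasp_force: 20.0
```

Emit:
move_arm(
  motion=[
    [0,0,0,0,0,0.02,0],
    [0,0,0,0,0,0.04,0],
    [0,0,0,0,0,0.045,0],
    [0,0,0,0,0,0.045,0],
    [0,0,0,0,-0.02,0.035,0],
    [0,0,0,0,-0.04,0,0],
    [0,0,0,0,-0.04,0,0],
    [0,0,0,0,-0.04,0,0],
    [0,0,0,0,-0.04,0,0],
    [0,0,0,0,-0.04,0,0],
    [0,0,0,0,-0.04,0,0],
    [0,0,0,0,-0.04,0,0],
  ],
)

```text
time: 18.2
eef_pos: [0.4555, -0.0453, 0.2476]
ee_rot: [[0.049, 0.999, -0.0], [0.999, -0.049, 0.0], [0.0, -0.0, -1.0]]
force: [0.2, -0.9, -1.9]
gripper_width: 0.0419
grasp_force: 20.0
```

Emit:
move_arm(
  motion=[
    [0,0,0,0,-0.04,0,0],
    [0,0,0,0,-0.04,0,0],
    [0,0,0,0,-0.04,0,0],
    [0,0,0,0,-0.04,0,0],
    [0,0,0,0,-0.04,0,0],
    [0,0,0,0,-0.04,0,0],
    [0,0,0,0,-0.04,0,0],
    [0,0,0,0,-0.04,0,0],
    [0,0,0,0,0,0,0],
    [0,0,0,0,0,0,0],
  ],
)

```text
time: 19.2
eef_pos: [0.4556, -0.3641, 0.2468]
ee_rot: [[0.051, 0.999, -0.001], [0.999, -0.051, 0.002], [0.002, -0.002, -1.0]]
force: [-0.3, 0.7, -2.2]
gripper_width: 0.042
grasp_force: 20.0
```

```bash
python3 - <<'E'
from h import *
save(get_image('side')['img'],'side1')
E
```

```text
(no output)
```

View pics/side1.png

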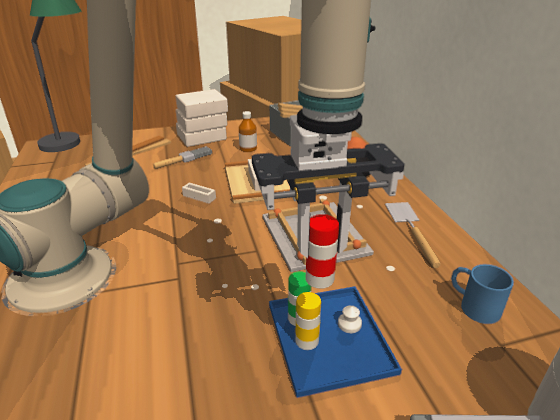

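Side view: green (299,298) and yellow (308,320) stand upright in the near part of the tray. Red is held upright above it and the cast at (350,318) is untouched. Setting red down, then over to the mould.

Emit:
move_arm(
  motion=[
    [0,0,0,0,0,-0.04,0],
    [0,0,0,0,0,-0.045,0],
    [0,0,0,0,0,-0.045,0],
    [0,0,0,0,0,-0.03,0],
    [0,0,0,0,0,-0.015,0],
    [0,0,0,0,0,-0.006,0],
    [0,0,0,0,0,-0.006,0],
    [0,0,0,0,0,-0.006,0],
    [0,0,0,0,0,0,0],
    [0,0,0,0,0,0,0],
  ],
)

```text
time: 20.25
eef_pos: [0.4565, -0.3641, 0.0557]
ee_rot: [[0.049, 0.999, 0.001], [0.999, -0.049, -0.001], [-0.001, 0.001, -1.0]]
force: [0.7, -0.2, -1.4]
gripper_width: 0.0419
grasp_force: 20.0
```

Emit:
move_arm(
  motion=[
    [0,0,0,0,0,0,0.8],
    [0,0,0,0,0,0,0.8],
    [0,0,0,0,0,0,0.8],
    [0,0,0,0,0,0,0.8],
    [0,0,0,0,0,0,0.8],
    [0,0,0,0,0,0,0.8],
  ],
)

```text
time: 20.85
eef_pos: [0.4562, -0.3639, 0.055]
ee_rot: [[0.049, 0.999, 0.0], [0.999, -0.049, -0.0], [-0.0, 0.0, -1.0]]
force: [-0.3, 0.9, 0.0]
gripper_width: 0.0752
grasp_force: 0.0
```

Emit:
move_arm(
  motion=[
    [0,0,0,0,0,0.035,0.8],
    [0,0,0,0,0,0.035,0.8],
    [0,0,0,0,0,0.03,0.8],
    [0,0,0,0.0037,0.0474,0,0.8],
    [0,0,0,0.0037,0.0474,0,0.8],
    [0,0,0,0.0037,0.0474,0,0.8],
    [0,0,0,0.0037,0.0474,0,0.8],
    [0,0,0,0.0037,0.0474,0,0.8],
    [0,0,0,0.0037,0.0474,0,0.8],
    [0,0,0,0.0037,0.0474,0,0.8],
    [0,0,0,0.0037,0.0474,0,0.8],
    [0,0,0,0.0037,0.0474,0,0.8],
  ],
)

```text
time: 22.05
eef_pos: [0.4893, 0.0647, 0.1552]
ee_rot: [[0.049, 0.999, 0.001], [0.999, -0.049, -0.0], [-0.0, 0.001, -1.0]]
force: [1.4, -0.3, 0.4]
gripper_width: 0.075
grasp_force: 0.0
```

Emit:
move_arm(
  motion=[
    [0,0,0,0.0037,0.0474,0,0.8],
    [0,0,0,0.0037,0.0474,0,0.8],
    [0,0,0,0.0037,0.0474,0,0.8],
    [0,0,0,0.0037,0.0474,0,0.8],
    [0,0,0,0.0037,0.0474,0,0.8],
    [0,0,0,0,0,0,0.8],
    [0,0,0,0,0,0,0.8],
    [0,0,0,0,0,0,0.8],
  ],
)

```text
time: 22.85
eef_pos: [0.5076, 0.2987, 0.1548]
ee_rot: [[0.05, 0.999, -0.001], [0.999, -0.05, -0.001], [-0.001, -0.001, -1.0]]
force: [0.6, -0.2, -0.8]
gripper_width: 0.0753
grasp_force: 0.0
```

```bash
python3 - <<'E'
from h import *
d=get_image('wrist');save(d['img'],'wrist2')
P=cloud(d);hsv=cv2.cvtColor(d['img'],cv2.COLOR_RGB2HSV);z=P[...,2]
print(observe()['eef_pos'])
near=np.hypot(P[...,0]-.508,P[...,1]-.3)<.08
M=((hsv[...,1]<60)&(hsv[...,2]>100)&(z>.044)&(z<.058)&near).astype(np.uint8)
M=cv2.morphologyEx(M,cv2.MORPH_OPEN,np.ones((3,3)))
cs=max(cv2.findContours(M,0,1)[0],key=cv2.contourArea)[:,0,:]
print(cv2.minAreaRect((onplane(d,cs,.05)[:,:2]*1000).astype(np.float32)))
E
```

```text
[0.50774562 0.29840342 0.15487615]
((507.84619140625, 299.96539306640625), (129.0875244140625, 45.83002471923828), 87.2214126586914)
```

View pics/wrist2.png

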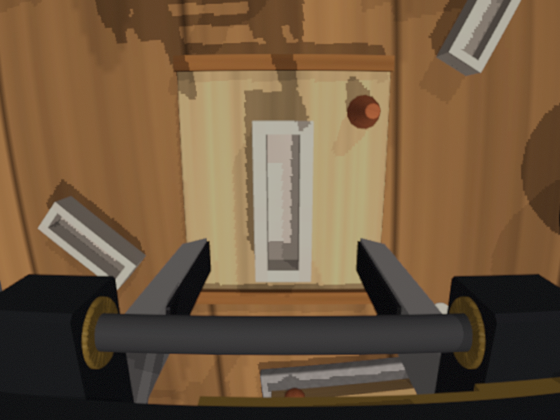

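The mould lies undisturbed at (283,202) px, measured at (507.8, 300.0) mm, with the cone clear at (364,111). Grasping it.

Emit:
move_arm(
  motion=[
    [0,0,0,0,0.001,-0.04,0.8],
    [0,0,0,0,0,-0.04,0.8],
    [0,0,0,0,0,-0.03,0.8],
    [0,0,0,0,0,-0.015,0.8],
    [0,0,0,0,0,-0.008,0.8],
    [0,0,0,0,0,0,0.8],
    [0,0,0,0,0,0,0.8],
  ],
)

```text
time: 23.6
eef_pos: [0.5089, 0.3004, 0.023]
ee_rot: [[0.05, 0.999, 0.002], [0.999, -0.05, 0.001], [0.001, 0.002, -1.0]]
force: [0.2, -0.3, 0.6]
gripper_width: 0.075
grasp_force: 0.0
```

Emit:
move_arm(
  motion=[
    [0,0,0,0,0,0,0],
    [0,0,0,0,0,0,0],
    [0,0,0,0,0,0,0],
    [0,0,0,0,0,0,0],
    [0,0,0,0,0,0,0],
    [0,0,0,0,0,0,0],
    [0,0,0,0,0,0,0],
    [0,0,0,0,0,0,0],
  ],
  force=30,
)

```text
time: 24.4
eef_pos: [0.5079, 0.3009, 0.0224]
ee_rot: [[0.049, 0.999, 0.0], [0.999, -0.049, 0.0], [0.0, 0.0, -1.0]]
force: [-2.1, 0.3, 5.8]
gripper_width: 0.0457
grasp_force: 30.0
```

Emit:
move_arm(
  motion=[
    [0,0,0,0,0,0.02,0],
    [0,0,0,0,0,0.04,0],
    [0,0,0,0,0,0.04,0],
    [0,0,0,0.0089,-0.0372,0,0],
    [0,0,0.0229,0.0089,-0.0372,0,0],
    [0,0,0.0229,0.0089,-0.0372,0,0],
    [0,0,0.0229,0.0089,-0.0372,0,0],
    [0,0,0.0229,0.0089,-0.0372,0,0],
    [0,0,0,0.0089,-0.0372,0,0],
    [0,0,0,0.0089,-0.0372,0,0],
    [0,0,0,0.0088,-0.0372,0,0],
  ],
)

```text
time: 25.5
eef_pos: [0.5787, 0.0015, 0.1208]
ee_rot: [[-0.042, 0.999, -0.001], [0.999, 0.042, -0.0], [0.0, -0.001, -1.0]]
force: [1.4, -0.3, -2.8]
gripper_width: 0.0458
grasp_force: 30.0
```

Emit:
move_arm(
  motion=[
    [0,0,0,0,0,0,0],
    [0,0,0,0,0,0,0],
    [0,0,0,0,0,0,0],
    [0,0,0,0,0,0,0],
  ],
)

```text
time: 25.9
eef_pos: [0.5785, 0.0044, 0.1216]
ee_rot: [[-0.044, 0.999, -0.001], [0.999, 0.044, 0.0], [0.0, -0.001, -1.0]]
force: [0.6, -0.3, -2.6]
gripper_width: 0.0457
grasp_force: 30.0
```

```bash
cat > fr.py <<'E'
from h import *
d=get_image('wrist');save(d['img'],'wrist3')
P=cloud(d);hsv=cv2.cvtColor(d['img'],cv2.COLOR_RGB2HSV);z=P[...,2]
print(observe()['eef_pos'])
q=P[(z>.024)&(z<.031)&(hsv[...,1]>70)]*1000; c0=np.array([579,2.9]);th=np.deg2rad(2.4)
R=np.array([[np.cos(th),-np.sin(th)],[np.sin(th),np.cos(th)]]);L=(q[:,:2]-c0)@R
for k,m in(('x+',(abs(L[:,0]-63)<12)&(abs(L[:,1])<75)),('x-',(abs(L[:,0]+63)<12)&(abs(L[:,1])<75)),('y+',(abs(L[:,1]-90)<12)&(abs(L[:,0])<48)),('y-',(abs(L[:,1]+90)<12)&(abs(L[:,0])<48))):
    if m.sum()<20: print(k,m.sum());continue
    vx,vy,px,py=cv2.fitLine(L[m].astype(np.float32),cv2.DIST_HUBER,0,.1,.01).ravel()
    o=px-vx/vy*py if k[0]=='x' else py-vy/vx*px
    i=0 if k[0]=='x' else 1
    print(k,m.sum(),'offset',round(float(o),1),'range',np.percentile(L[m][:,i],[2,98]).round(1),'angle',round(2.4+np.rad2deg(np.arctan(-vx/vy if k[0]=='x' else vy/vx)),2))
E
python3 fr.py
```

```text
[0.57864271 0.00438811 0.12178544]
x+ 2063 offset 62.8 range [57.8 67.7] angle 2.77
x- 2044 offset -62.8 range [-67.8 -57.9] angle 2.18
y+ 1880 offset 89.6 range [84.9 94.1] angle 2.68
y- 57 offset -85.8 range [-87.7 -84.7] angle 2.41
```

View pics/wrist3.png

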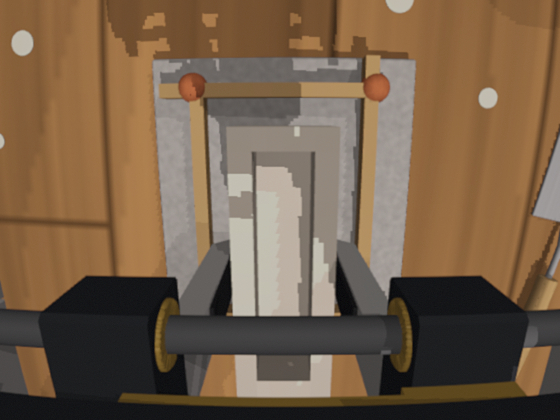

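The frame encloses the mould in view: its far batten is at row 89 and the side battens are at columns 200 and 370. Lowering.

Emit:
move_arm(
  motion=[
    [0,0,0,0.0004,-0.0015,-0.03,0],
    [0,0,0,0,0,-0.03,0],
    [0,0,0,0,0,-0.015,0],
    [0,0,0,0,0,-0.01,0],
    [0,0,0,0,0,-0.005,0],
    [0,0,0,0,0,-0.004,0],
    [0,0,0,0,0,-0.003,0],
    [0,0,0,0,0,0,0],
    [0,0,0,0,0,0,0],
  ],
)

```text
time: 26.85
eef_pos: [0.5799, 0.0016, 0.0256]
ee_rot: [[-0.042, 0.999, 0.001], [0.999, 0.042, -0.0], [-0.0, 0.001, -1.0]]
force: [0.7, 0.4, -1.9]
gripper_width: 0.0456
grasp_force: 30.0
```

Emit:
move_arm(
  motion=[
    [0,0,0,0,0,-0.001,0],
    [0,0,0,0,0,0,0],
  ],
)

```text
time: 27.05
eef_pos: [0.5796, 0.0016, 0.0242]
ee_rot: [[-0.042, 0.999, 0.001], [0.999, 0.042, -0.0], [-0.0, 0.001, -1.0]]
force: [0.4, 0.1, -2.7]
gripper_width: 0.0454
grasp_force: 30.0
```

Emit:
move_arm(
  motion=[
    [0,0,0,-0.0004,0.001,-0.001,0],
    [0,0,0,0,0,-0.0005,0],
    [0,0,0,0,0,0,0],
    [0,0,0,0,0,0,0],
  ],
)

```text
time: 27.45
eef_pos: [0.579, 0.0027, 0.0225]
ee_rot: [[-0.042, 0.999, 0.0], [0.999, 0.042, -0.0], [-0.0, 0.0, -1.0]]
force: [-0.6, -0.2, -2.3]
gripper_width: 0.0461
grasp_force: 30.0
```

Emit:
move_arm(
  motion=[
    [0,0,0,0,0,0,0.65],
    [0,0,0,0,0,0,0.65],
    [0,0,0,0,0,0,0.65],
    [0,0,0,0,0,0,0.65],
    [0,0,0,0,0,0.02,0.65],
    [0,0,0,0,0,0.04,0.65],
    [0,0,0,0,0,0.04,0.65],
    [0,0,0,0,0,0.03,0.65],
    [0,0,0,0,0,0,0.65],
    [0,0,0,0,0,0,0.65],
  ],
)

```text
time: 28.45
eef_pos: [0.5791, 0.0027, 0.1529]
ee_rot: [[-0.042, 0.999, 0.001], [0.999, 0.042, -0.0], [-0.0, 0.001, -1.0]]
force: [-0.1, 0.5, -1.3]
gripper_width: 0.0611
grasp_force: 0.0
```

```bash
cat > ck.py <<'E'
from h import *
import sys
d=get_image('wrist');save(d['img'],sys.argv[1])
P=cloud(d);hsv=cv2.cvtColor(d['img'],cv2.COLOR_RGB2HSV);z=P[...,2];h,s,v=[hsv[...,i].astype(int) for i in range(3)]
print(observe()['eef_pos'])
near=np.hypot(P[...,0]-.579,P[...,1]-.003)<.085
M=((s<60)&(v>90)&(z>.044)&(z<.058)&near).astype(np.uint8)
M=cv2.morphologyEx(M,cv2.MORPH_OPEN,np.ones((3,3)))
if M.any():
    cs=max(cv2.findContours(M,0,1)[0],key=cv2.contourArea)[:,0,:]
    print('mould',cv2.minAreaRect((onplane(d,cs,.05)[:,:2]*1000).astype(np.float32)),np.median(z[M>0]))
E
python3 ck.py wrist4
```

```text
[0.57821792 0.00274109 0.15161969]
mould ((579.5663452148438, 1.5736312866210938), (45.97026062011719, 129.59136962890625), 2.444282054901123) 0.0492924433537037
```

View pics/wrist4.png

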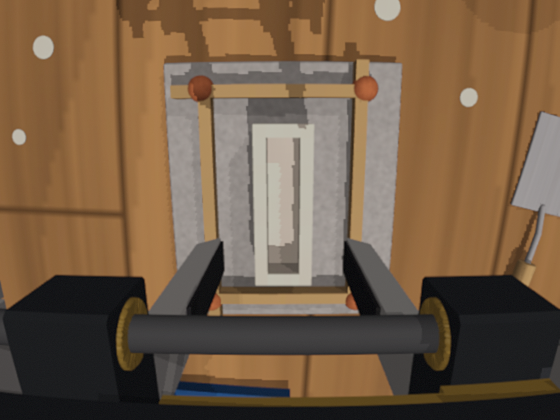

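The mould sits flat in the frame at (579.6, 1.6) mm with a yaw of 2.4°, matching the frame. Next the jars go back, red first.

Emit:
move_arm(
  motion=[
    [0,0,0,-0.0154,-0.0458,0,1],
    [0,0,-0.0229,-0.0154,-0.0458,0,1],
    [0,0,-0.0229,-0.0154,-0.0458,0,1],
    [0,0,-0.0229,-0.0154,-0.0458,0,1],
    [0,0,-0.0229,-0.0154,-0.0458,0,1],
    [0,0,0,-0.0154,-0.0458,0,1],
    [0,0,0,-0.0154,-0.0458,0,1],
    [0,0,0,-0.0152,-0.0458,0,1],
    [0,0,0,0,0,0,1],
    [0,0,0,0,0,0,1],
    [0,0,0,0,0,0,1],
    [0,0,0,0,0,0,1],
  ],
)

```text
time: 29.7
eef_pos: [0.4563, -0.3619, 0.1519]
ee_rot: [[0.048, 0.999, -0.001], [0.999, -0.048, 0.001], [0.001, -0.001, -1.0]]
force: [0.8, 0.6, -0.7]
gripper_width: 0.0941
grasp_force: 0.0
```

```bash
cat > lid.py <<'E'
from h import *
import sys
zt=float(sys.argv[1])
np.set_printoptions(precision=1,suppress=True)
d=get_image('wrist');P=cloud(d);hsv=cv2.cvtColor(d['img'],cv2.COLOR_RGB2HSV);h,s,v=[hsv[...,i].astype(int) for i in range(3)];z=P[...,2]
if len(sys.argv)>2: save(d['img'],sys.argv[2])
print(observe()['eef_pos']*1000,observe()['ee_rot'][:,1])
for k,m in(('red',((h<6)|(h>172))),('yellow',(h>18)&(h<32)),('green',(h>45)&(h<85))):
    M=(m&(s>140)&(abs(z-zt)<.007)).astype(np.uint8)
    C=cv2.findContours(M,0,1)[0]
    if not C: continue
    cs=max(C,key=cv2.contourArea)[:,0,:]
    if len(cs)<10: continue
    q=(onplane(d,cs,zt)[:,:2]*1000).astype(np.float32);e=cv2.fitEllipse(q)
    print(k,M.sum(),np.array(e[0]),np.array(e[1]),'z',np.nanmedian(z[M>0])*1000)
E
python3 lid.py .104
```

```text
[ 456.4 -362.1  152.2] [ 1. -0. -0.]
red 3072 [ 456.8 -363.9] [39.7 40.7] z 103.1994458362402
yellow 3487 [ 459.4 -310. ] [39.7 39.9] z 103.16261381526509
green 3962 [ 461.3 -254.8] [39.8 40.5] z 103.23396404660396
```

Emit:
move_arm(
  motion=[
    [0,0,0,0,-0.0012,-0.035,1],
    [0,0,0,0,0,-0.035,1],
    [0,0,0,0,0,-0.0265,1],
    [0,0,0,0,0,0,1],
    [0,0,0,0,0,0,1],
  ],
  force=20,
)

```text
time: 30.25
eef_pos: [0.4566, -0.3643, 0.0564]
ee_rot: [[0.048, 0.999, 0.0], [0.999, -0.048, 0.0], [0.0, 0.0, -1.0]]
force: [0.1, -0.4, 0.7]
gripper_width: 0.0939
grasp_force: 0.0
```

Emit:
move_arm(
  motion=[
    [0,0,0,0,0,0,0],
    [0,0,0,0,0,0,0],
    [0,0,0,0,0,0,0],
    [0,0,0,0,0,0,0],
    [0,0,0,0,0,0,0],
    [0,0,0,0,0,0,0],
    [0,0,0,0,0,0,0],
    [0,0,0,0,0,0,0],
    [0,0,0,0,0,0,0],
  ],
)

```text
time: 31.15
eef_pos: [0.456, -0.3649, 0.056]
ee_rot: [[0.049, 0.999, 0.0], [0.999, -0.049, -0.0], [-0.0, 0.0, -1.0]]
force: [0.5, 0.4, 1.1]
gripper_width: 0.0418
grasp_force: 20.0
```

Emit:
move_arm(
  motion=[
    [0,0,0,0,0,0.02,0],
    [0,0,0,0,0,0.04,0],
    [0,0,0,0,0,0.045,0],
    [0,0,0,0,0,0.045,0],
    [0,0,0,0,0.02,0.042,0],
    [0,0,0,0,0.04,0,0],
    [0,0,0,0,0.04,0,0],
    [0,0,0,0,0.04,0,0],
    [0,0,0,0,0.04,0,0],
    [0,0,0,0,0.04,0,0],
    [0,0,0,0,0.04,0,0],
    [0,0,0,0,0.04,0,0],
  ],
)

```text
time: 32.35
eef_pos: [0.4554, -0.0632, 0.2476]
ee_rot: [[0.05, 0.999, -0.001], [0.999, -0.05, 0.0], [0.0, -0.001, -1.0]]
force: [0.3, -0.7, -1.3]
gripper_width: 0.0417
grasp_force: 20.0
```

Emit:
move_arm(
  motion=[
    [0,0,0,0,0.04,0,0],
    [0,0,0,0,0.04,0,0],
    [0,0,0,0,0.04,0,0],
    [0,0,0,0,0.04,0,0],
    [0,0,0,0,0.04,0,0],
    [0,0,0,0,0.04,0,0],
    [0,0,0,0,0.04,0,0],
    [0,0,0,0,0.04,0,0],
    [0,0,0,0,0,0,0],
    [0,0,0,0,0,0,0],
    [0,0,0,0,0,0,0],
    [0,0,0,0,0,0,0],
  ],
)

```text
time: 33.55
eef_pos: [0.4561, 0.2538, 0.2479]
ee_rot: [[0.051, 0.999, -0.0], [0.999, -0.051, -0.001], [-0.001, -0.0, -1.0]]
force: [0.1, 0.4, -1.4]
gripper_width: 0.0421
grasp_force: 20.0
```

Emit:
move_arm(
  motion=[
    [0,0,0,0,0,-0.04,0],
    [0,0,0,0,0,-0.045,0],
    [0,0,0,0,0,-0.045,0],
    [0,0,0,0,0,-0.03,0],
    [0,0,0,0,0,-0.012,0],
    [0,0,0,0,0,0,0],
    [0,0,0,0,0,0,0],
    [0,0,0,0,0,0,0],
  ],
)

```text
time: 34.35
eef_pos: [0.4578, 0.2555, 0.078]
ee_rot: [[0.05, 0.999, 0.004], [0.999, -0.05, 0.002], [0.002, 0.004, -1.0]]
force: [0.7, 0.6, -1.6]
gripper_width: 0.0417
grasp_force: 20.0
```

Emit:
move_arm(
  motion=[
    [0,0,0,0,0,-0.004,0],
    [0,0,0,0,0,-0.004,0],
    [0,0,0,0,0,-0.003,0],
    [0,0,0,0,0,0,0],
    [0,0,0,0,0,0,0],
    [0,0,0,0,0,0,0],
  ],
)

```text
time: 34.95
eef_pos: [0.4561, 0.2551, 0.065]
ee_rot: [[0.049, 0.999, 0.0], [0.999, -0.049, 0.0], [0.0, 0.0, -1.0]]
force: [-0.3, -0.1, -1.0]
gripper_width: 0.0415
grasp_force: 20.0
```

Emit:
move_arm(
  motion=[
    [0,0,0,0,0,-0.001,0],
    [0,0,0,0,0,0,0],
    [0,0,0,0,0,0,0.8],
    [0,0,0,0,0,0,0.8],
    [0,0,0,0,0,0,0.8],
    [0,0,0,0,0,0,0.8],
    [0,0,0,0,0,0,0.8],
    [0,0,0,0,0,0,0.8],
    [0,0,0,0,0,0.03,1],
    [0,0,0,0,0,0.035,1],
    [0,0,0,0,0,0.035,1],
  ],
)

```text
time: 36.05
eef_pos: [0.4557, 0.2549, 0.1648]
ee_rot: [[0.049, 0.999, -0.001], [0.999, -0.049, -0.0], [-0.0, -0.001, -1.0]]
force: [0.4, -1.0, 0.9]
gripper_width: 0.093
grasp_force: 0.0
```

Emit:
move_arm(
  motion=[
    [0,0,0,0.0027,-0.0469,0,1],
    [0,0,0,0,-0.0469,0,1],
    [0,0,0,0,-0.0469,0,1],
    [0,0,0,0,-0.0469,0,1],
    [0,0,0,0,-0.0469,0,1],
    [0,0,0,0,-0.0469,0,1],
    [0,0,0,0,-0.0469,0,1],
    [0,0,0,0,-0.0469,0,1],
    [0,0,0,0,-0.0469,0,1],
    [0,0,0,0,-0.0469,0,1],
    [0,0,0,0,-0.0469,0,1],
    [0,0,0,0,-0.0469,0,1],
  ],
)

```text
time: 37.25
eef_pos: [0.4584, -0.3097, 0.164]
ee_rot: [[0.05, 0.999, 0.0], [0.999, -0.05, 0.0], [0.0, 0.0, -1.0]]
force: [0.0, 0.4, -0.3]
gripper_width: 0.0938
grasp_force: 0.0
```

Emit:
move_arm(
  motion=[
    [0,0,0,0,0,0,1],
    [0,0,0,0,0,0,1],
    [0,0,0,0,0,0,1],
    [0,0,0,0,0,0,1],
    [0,0,0,0,0,0,1],
  ],
)

```text
time: 37.75
eef_pos: [0.4589, -0.3064, 0.1642]
ee_rot: [[0.048, 0.999, 0.0], [0.999, -0.048, 0.0], [0.0, 0.0, -1.0]]
force: [0.3, 0.4, 0.7]
gripper_width: 0.0941
grasp_force: 0.0
```

Emit:
move_arm(
  motion=[
    [0,0,0,0,0,-0.04,1],
    [0,0,0,0,0,-0.04,1],
    [0,0,0,0,0,-0.0285,1],
    [0,0,0,0,0,0,1],
    [0,0,0,0,0,0,1],
  ],
)

```text
time: 38.25
eef_pos: [0.4591, -0.3073, 0.0559]
ee_rot: [[0.048, 0.999, 0.0], [0.999, -0.048, 0.0], [0.0, 0.0, -1.0]]
force: [-0.5, 0.4, 0.5]
gripper_width: 0.094
grasp_force: 0.0
```

Emit:
move_arm(
  motion=[
    [0,0,0,0,0,0,0],
    [0,0,0,0,0,0,0],
    [0,0,0,0,0,0,0],
    [0,0,0,0,0,0,0],
    [0,0,0,0,0,0,0],
    [0,0,0,0,0,0,0],
    [0,0,0,0,0,0,0],
    [0,0,0,0,0,0,0],
    [0,0,0,0,0,0,0],
  ],
)

```text
time: 39.15
eef_pos: [0.4588, -0.3077, 0.0555]
ee_rot: [[0.049, 0.999, 0.0], [0.999, -0.049, -0.0], [-0.0, 0.0, -1.0]]
force: [-0.3, 0.4, 0.9]
gripper_width: 0.0417
grasp_force: 20.0
```

Emit:
move_arm(
  motion=[
    [0,0,0,0,0,0.02,0],
    [0,0,0,0,0,0.04,0],
    [0,0,0,0,0,0.045,0],
    [0,0,0,0,0,0.045,0],
    [0,0,0,0,0.02,0.042,0],
    [0,0,0,0,0.04,0,0],
    [0,0,0,0,0.04,0,0],
    [0,0,0,0,0.04,0,0],
    [0,0,0,0,0.04,0,0],
    [0,0,0,0,0.04,0,0],
    [0,0,0,0,0.04,0,0],
    [0,0,0,0,0.04,0,0],
  ],
)

```text
time: 40.35
eef_pos: [0.4581, -0.0061, 0.2472]
ee_rot: [[0.05, 0.999, -0.001], [0.999, -0.05, 0.0], [0.0, -0.001, -1.0]]
force: [0.8, -0.3, -2.4]
gripper_width: 0.0414
grasp_force: 20.0
```

Emit:
move_arm(
  motion=[
    [0,0,0,0,0.04,0,0],
    [0,0,0,0,0.04,0,0],
    [0,0,0,0,0.04,0,0],
    [0,0,0,0,0.04,0,0],
    [0,0,0,0,0.04,0,0],
    [0,0,0,0,0.04,0,0],
    [0,0,0,0,0.04,0,0],
    [0,0,0,0,0.04,0,0],
    [0,0,0,0,0,0,0],
    [0,0,0,0,0,0,0],
    [0,0,0,0,0,0,0],
    [0,0,0,0,0,0,0],
  ],
)

```text
time: 41.55
eef_pos: [0.4588, 0.3109, 0.2475]
ee_rot: [[0.051, 0.999, -0.0], [0.999, -0.051, -0.001], [-0.001, -0.0, -1.0]]
force: [-0.3, 0.0, -0.6]
gripper_width: 0.0413
grasp_force: 20.0
```

Emit:
move_arm(
  motion=[
    [0,0,0,0,0,-0.04,0],
    [0,0,0,0,0,-0.045,0],
    [0,0,0,0,0,-0.045,0],
    [0,0,0,0,0,-0.03,0],
    [0,0,0,0,0,-0.012,0],
    [0,0,0,0,0,0,0],
    [0,0,0,0,0,0,0],
    [0,0,0,0,0,-0.004,0],
    [0,0,0,0,0,-0.004,0],
    [0,0,0,0,0,0,0],
    [0,0,0,0,0,0,0],
    [0,0,0,0,0,0,0],
  ],
)

```text
time: 42.75
eef_pos: [0.4589, 0.3124, 0.0678]
ee_rot: [[0.049, 0.999, 0.001], [0.999, -0.049, 0.0], [0.0, 0.0, -1.0]]
force: [-0.0, 0.2, -1.0]
gripper_width: 0.0417
grasp_force: 20.0
```

Emit:
move_arm(
  motion=[
    [0,0,0,0,0,-0.003,0],
    [0,0,0,0,0,-0.001,0],
    [0,0,0,0,0,0,0],
    [0,0,0,0,0,0,0.8],
    [0,0,0,0,0,0,0.8],
    [0,0,0,0,0,0,0.8],
    [0,0,0,0,0,0,0.8],
    [0,0,0,0,0,0,0.8],
    [0,0,0,0,0,0,0.8],
    [0,0,0,0,0,0.03,1],
    [0,0,0,0,0,0.035,1],
    [0,0,0,0,0,0.035,1],
  ],
)

```text
time: 43.95
eef_pos: [0.4584, 0.3121, 0.1643]
ee_rot: [[0.049, 0.999, -0.001], [0.999, -0.049, -0.001], [-0.001, -0.001, -1.0]]
force: [0.7, 1.5, -1.2]
gripper_width: 0.0932
grasp_force: 0.0
```

Emit:
move_arm(
  motion=[
    [0,0,0,0.0027,-0.047,0,1],
    [0,0,0,0,-0.047,0,1],
    [0,0,0,0,-0.047,0,1],
    [0,0,0,0,-0.047,0,1],
    [0,0,0,0,-0.047,0,1],
    [0,0,0,0,-0.047,0,1],
    [0,0,0,0,-0.047,0,1],
    [0,0,0,0,-0.047,0,1],
    [0,0,0,0,-0.047,0,1],
    [0,0,0,0,-0.047,0,1],
    [0,0,0,0,-0.047,0,1],
    [0,0,0,0,-0.0477,0,1],
  ],
)

```text
time: 45.15
eef_pos: [0.4611, -0.2543, 0.1637]
ee_rot: [[0.05, 0.999, 0.001], [0.999, -0.05, -0.0], [0.0, 0.001, -1.0]]
force: [1.3, -0.1, 0.4]
gripper_width: 0.0942
grasp_force: 0.0
```

Emit:
move_arm(
  motion=[
    [0,0,0,0,0,0,1],
    [0,0,0,0,0,0,1],
    [0,0,0,0,0,0,1],
    [0,0,0,0,0,0,1],
    [0,0,0,0,0,0,1],
  ],
)

```text
time: 45.65
eef_pos: [0.4616, -0.251, 0.1637]
ee_rot: [[0.047, 0.999, 0.0], [0.999, -0.047, 0.0], [0.0, 0.0, -1.0]]
force: [0.5, 0.3, -0.5]
gripper_width: 0.0939
grasp_force: 0.0
```

Emit:
move_arm(
  motion=[
    [0,0,0,0,0,-0.04,1],
    [0,0,0,0,0,-0.04,1],
    [0,0,0,0,0,-0.028,1],
    [0,0,0,0,0,0,1],
    [0,0,0,0,0,0,1],
  ],
)

```text
time: 46.15
eef_pos: [0.4618, -0.252, 0.0559]
ee_rot: [[0.048, 0.999, 0.0], [0.999, -0.048, 0.0], [0.0, 0.0, -1.0]]
force: [-0.2, 0.4, -0.5]
gripper_width: 0.0939
grasp_force: 0.0
```

Emit:
move_arm(
  motion=[
    [0,0,0,0,0,0,0],
    [0,0,0,0,0,0,0],
    [0,0,0,0,0,0,0],
    [0,0,0,0,0,0,0],
    [0,0,0,0,0,0,0],
    [0,0,0,0,0,0,0],
    [0,0,0,0,0,0,0],
    [0,0,0,0,0,0,0],
    [0,0,0,0,0,0,0],
  ],
)

```text
time: 47.05
eef_pos: [0.4614, -0.2524, 0.0555]
ee_rot: [[0.049, 0.999, -0.0], [0.999, -0.049, -0.0], [-0.0, -0.0, -1.0]]
force: [0.1, -0.7, 1.0]
gripper_width: 0.0417
grasp_force: 20.0
```

Emit:
move_arm(
  motion=[
    [0,0,0,0,0,0.02,0],
    [0,0,0,0,0,0.04,0],
    [0,0,0,0,0,0.045,0],
    [0,0,0,0,0,0.045,0],
    [0,0,0,0,0.02,0.042,0],
    [0,0,0,0,0.04,0,0],
    [0,0,0,0,0.04,0,0],
    [0,0,0,0,0.04,0,0],
    [0,0,0,0,0.04,0,0],
    [0,0,0,0,0.04,0,0],
    [0,0,0,0,0.04,0,0],
    [0,0,0,0,0.04,0,0],
  ],
)

```text
time: 48.25
eef_pos: [0.4608, 0.0492, 0.2471]
ee_rot: [[0.05, 0.999, -0.001], [0.999, -0.05, 0.0], [0.0, -0.001, -1.0]]
force: [0.4, 0.1, -1.5]
gripper_width: 0.042
grasp_force: 20.0
```

Emit:
move_arm(
  motion=[
    [0,0,0,0,0.04,0,0],
    [0,0,0,0,0.04,0,0],
    [0,0,0,0,0.04,0,0],
    [0,0,0,0,0.04,0,0],
    [0,0,0,0,0.04,0,0],
    [0,0,0,0,0.04,0,0],
    [0,0,0,0,0.04,0,0],
    [0,0,0,0,0.04,0,0],
    [0,0,0,0,0,0,0],
    [0,0,0,0,0,0,0],
    [0,0,0,0,0,0,0],
    [0,0,0,0,0,0,0],
  ],
)

```text
time: 49.45
eef_pos: [0.4615, 0.3663, 0.2475]
ee_rot: [[0.051, 0.999, -0.0], [0.999, -0.051, -0.001], [-0.001, -0.0, -1.0]]
force: [0.2, 0.2, -1.5]
gripper_width: 0.0421
grasp_force: 20.0
```

Emit:
move_arm(
  motion=[
    [0,0,0,0,0,-0.04,0],
    [0,0,0,0,0,-0.045,0],
    [0,0,0,0,0,-0.045,0],
    [0,0,0,0,0,-0.03,0],
    [0,0,0,0,0,-0.012,0],
    [0,0,0,0,0,0,0],
    [0,0,0,0,0,0,0],
    [0,0,0,0,0,-0.004,0],
    [0,0,0,0,0,-0.004,0],
    [0,0,0,0,0,0,0],
    [0,0,0,0,0,0,0],
    [0,0,0,0,0,0,0],
  ],
)

```text
time: 50.65
eef_pos: [0.4616, 0.3677, 0.0678]
ee_rot: [[0.049, 0.999, 0.0], [0.999, -0.049, 0.0], [0.0, 0.0, -1.0]]
force: [-1.3, -0.5, -1.7]
gripper_width: 0.0416
grasp_force: 20.0
```

Place it, release, rise, and go back to the first wrist-camera pose (0.4748, 0.3251, 0.250).

Emit:
move_arm(
  motion=[
    [0,0,0,0,0,-0.003,0],
    [0,0,0,0,0,-0.001,0],
    [0,0,0,0,0,0,0],
    [0,0,0,0,0,0,0.8],
    [0,0,0,0,0,0,0.8],
    [0,0,0,0,0,0,0.8],
    [0,0,0,0,0,0,0.8],
    [0,0,0,0,0,0,0.8],
    [0,0,0,0,0,0,0.8],
    [0,0,0,0,0,0.03,1],
    [0,0,0,0,0,0.035,1],
    [0,0,0,0,0,0.035,1],
  ],
)

```text
time: 51.85
eef_pos: [0.4611, 0.3674, 0.1643]
ee_rot: [[0.049, 0.999, -0.001], [0.999, -0.049, -0.001], [-0.001, -0.001, -1.0]]
force: [0.1, 0.3, 0.8]
gripper_width: 0.093
grasp_force: 0.0
```

Emit:
move_arm(
  motion=[
    [0,0,0,0.0066,-0.0212,0.043,1],
    [0,0,0,0.0066,-0.0212,0.043,1],
    [0,0,0,0,0,0,1],
    [0,0,0,0,0,0,1],
    [0,0,0,0,0,0,1],
    [0,0,0,0,0,0,1],
  ],
)

```text
time: 52.45
eef_pos: [0.4736, 0.3252, 0.2475]
ee_rot: [[0.049, 0.999, -0.003], [0.999, -0.049, -0.002], [-0.002, -0.003, -1.0]]
force: [-0.7, -0.8, -0.5]
gripper_width: 0.0943
grasp_force: 0.0
```

```bash
python3 lid.py .112 wrist5; python3 - <<'E'
from h import *
d=get_image('side');save(d['img'],'side2')
E
```

```text
[473.7 325.2 247.6] [ 1. -0. -0.]
red 1470 [457. 257.] [39.3 41.3] z 111.16379403709995
yellow 1674 [459.5 311.1] [39.7 41. ] z 111.15785805705627
green 1746 [461.6 366.5] [38.3 39.7] z 111.21557472323244
```

View pics/wrist5.png

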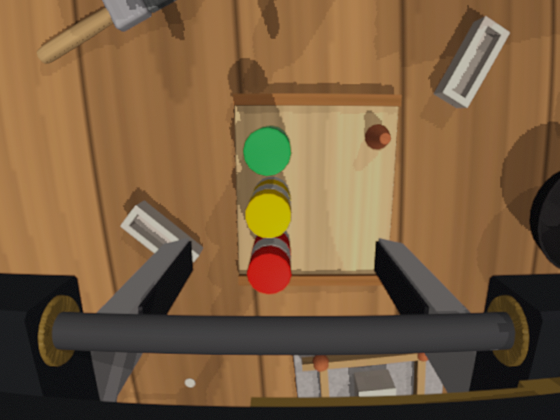

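View pics/side2.png

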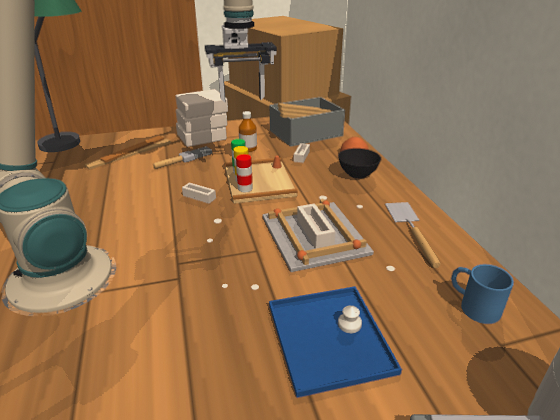

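The wrist view shows the lids at (267,151), (268,214) and (269,270), all within 1 mm of where they started. In the side view the mould is flat in the frame at (318,226), the cast at (350,318) and the cone at (277,161) are unmoved, and the tray holds no jars.

```bash
python3 -c "
from h import *
print(order.hand_in())"
```

```text
the job is handed in; nothing more can be done
None
```

Job handed in at about 52 s: the mould sits flat and centred in the frame, all three jars are upright within about 1 mm of their starting spots, and the cast and cone are unmoved.

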